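Stand the sample flasks in their spill dishes

ROBOT

A 6-joint arm with a two-finger parallel gripper is mounted at the origin on the work surface. World frame = base frame: x ahead of the robot, y to its left, z up, the work surface at z = 0. Lengths are in m, angles in rad, forces in N, time in s.
With the tool pointing down it reaches from about 0.35 to 0.875 m from the base axis. Payload 4.2 kg.
Tool frame: the origin (TCP) lies at the very end of the fingers, on their centre line; the grasp point (between the pads) lies arm.pinch_z behind it (arm.pinch_z is the distance from the TCP to the grasp point, in m); z points along the fingers, y is the direction in which the jaws open and shut (so a half turn about z gives the same grasp; the last joint's range is limited). The gripper opens to 85 mm and grips with 20 to 120 N. Pads are 22 mm wide; open, the fingers measure 114 mm over their backs; the gripper's body (76 mm by 85 mm) begins 54 mm behind the grasp point. The pads swing forward as they close: fully open they stand 13 mm farther back than shut.
Start: joints at [0.259, 0.385, 0.008, 0, -1.194, -0.259], TCP at [0.625, 0, 0.203] pointing down, gripper open.
Joint ranges: [-3.14, 3.14], [-1.21, 2.06], [-1.07, 1.41], [-3.16, 2.05], [-2.99, -0.16], [-3.1, 3.1]. Speed limits (rad/s): [2.79, 2.79, 3.14, 3.14, 3.14, 3.14].

INTERFACE

Orientations are given as a rotation vector (axis times angle).
In Python, from rig import arm, camera, get_calibration, models gives the robot as it stands.
- The arm moves only by the tool play_rows, never from a script. Its argument "targets" is a list of rows, each a list of 5 numbers: the closure, from 0 (fully open) to 1 (shut), then the shift along the tool's x, y, z in mm, then the turn about the tool's z in degrees. A call has 1 to 20 rows; each row is the pose to reach, as a shift and turn from the pose measured when the call began, along the tool's axes at that moment; what a row does not reach only later rows make up. A row lasts 1/12 s, in which the tool goes at most 41.7 mm and 7.16 degrees, less where a joint would pass 70% of its speed; a pose out of reach is approached as far as the arm can. A call with a gripper value outside its range is refused whole. The fingers move at their own pace and stop on an object; "squeeze" is the grip in N (left out, the last holds). Time passes only in rows, so rows that repeat a pose let the fingers close. It gives the time, the measured TCP pose, the force and the opening at its end, in the units of the state.
- arm.get_obs(): the state, without advancing time (a new reading comes with each control period).
- camera(name): name is "scene" or "side" or "wrist"; returns the picture (400x640x3 uint8, red, green, blue); there is no depth.
- get_calibration(name): a dict with "fovy" (degrees; the focal length in pixels is half the picture's height over the tangent of half this angle, whatever the lens; pixels are square), "cx", "cy" (the principal point, pixels), "dist_coeffs" ([k1, k2, p1, p2, k3] as OpenCV has them; the pictures are not rectified), "extrinsics" (4x4, takes a point from camera to world coordinates); the wrist camera has in their place "tool_from_camera" (4x4, takes a point from camera to tool coordinates, whose origin is the TCP and whose axes are the flange's). Camera axes: x right, y down, z forward; pixel columns grow to the right and rows downward; lengths in m; the calibration is good to about 2 mm. A picture is of the moment at which its call begins: read the wrist's pose just before it. get_calibration takes no time and is no camera call.
- arm.hand_in(): hands the job in, once; it reports no verdict.
Trained networks look in the newest picture that a camera, given by its name, has taken for a name from the list of things; names that differ only in an ending like _2 or _b are one class to them, and where a whole thing is asked for, a point or a joint stands for the part that bears it (a point fixed in the world has none). Each returns a list of dicts, best first, with "p" (0 to 1); they miss things now and then, are a little off and sometimes report something else, mostly with a low value. They report only what shows in the picture. A call takes as long as a camera call. They do not tell look-alikes from the thing itself.
- models.regions_of(camera, query): "pixels" (400x640 bool, what is visible of it) and "pixel" ([row, column] in pixels, amid what is visible of it).
- models.place_of(camera, query): "pixel" ([row, column] in pixels: a listed point, or the origin of a listed thing).
The state is a dict: "time": time; "joint_positions": joint angles; "qvel": joint speeds; "tau": joint torques, N m; "tool_pos": TCP position; "tool_rot": TCP orientation; "force": force on the tool from outside, world axes, zero at the start; "wrist_torque": the same for the moment, N m; "gripper_width": finger opening in m.
Only numpy, scipy, OpenCV 4.12 (cv2) and the standard library are available. Lean on these libraries where they do the work, as an engineer would, in place of code of your own. Each camera call takes 0.05 s, during which the arm holds its last target.

TASK

Get the samples ready for titration: stand each of the four stoppered conical flasks upright in the white porcelain dish of its own size, the smallest flask in the smallest dish, the next in the next, and so on up to the largest, flat on the dish's floor inside the rim. Keep the flasks upright and set them down rather than dropping them, and leave the beaker and the volumetric flask where they stand.

Things in the scene. Friction and masses are not known exactly. Their poses are not given: they have to be found in the camera images.
- flask_small_mid (a point): The smallest of four conical flasks: clear glass, loose, upright, base 38 mm across, 84 mm tall over all, about 45 g. A cone narrows to a straight neck 26 mm across, from 46 to 72 mm above the base, closed by a fixed dark rubber stopper 25 mm across, up to 84 mm. Grasp neck and stopper from above. The point is on the axis half-way up, 42 mm above the underside; z up.
- flask_medium_mid (a point): The second smallest of four conical flasks: clear glass, loose, upright, base 52 mm across, 94 mm tall over all, about 70 g. A cone narrows to a straight neck 26 mm across, from 56 to 82 mm above the base, closed by a fixed dark rubber stopper 25 mm across, up to 94 mm. Grasp neck and stopper from above. The point is on the axis half-way up, 47 mm above the underside; z up.
- flask_large_mid (a point): The second largest of four conical flasks: clear glass, loose, upright, base 66 mm across, 104 mm tall over all, about 105 g. A cone narrows to a straight neck 26 mm across, from 66 to 92 mm above the base, closed by a fixed dark rubber stopper 25 mm across, up to 104 mm. Grasp neck and stopper from above. The point is on the axis half-way up, 52 mm above the underside; z up.
- flask_largest_mid (a point): The largest of four conical flasks: clear glass, loose, upright, base 80 mm across, 114 mm tall over all, about 150 g. A cone narrows to a straight neck 26 mm across, from 76 to 102 mm above the base, closed by a fixed dark rubber stopper 25 mm across, up to 114 mm. Grasp neck and stopper from above. The point is on the axis half-way up, 57 mm above the underside; z up.
- dish_small: The smallest of four round white porcelain dishes, fixed to the bench: 64 mm across outside, 56 mm inside, rim 12 mm high, flat inner floor 4 mm above the bench. Origin at the centre of its underside, on the bench; z up.
- dish_medium: The second smallest of four round white porcelain dishes, fixed to the bench: 80 mm across outside, 72 mm inside, rim 12 mm high, flat inner floor 4 mm above the bench. Origin at the centre of its underside, on the bench; z up.
- dish_large: The second largest of four round white porcelain dishes, fixed to the bench: 96 mm across outside, 88 mm inside, rim 12 mm high, flat inner floor 4 mm above the bench. Origin at the centre of its underside, on the bench; z up.
- dish_largest: The largest of four round white porcelain dishes, fixed to the bench: 112 mm across outside, 104 mm inside, rim 12 mm high, flat inner floor 4 mm above the bench. Origin at the centre of its underside, on the bench; z up.
- volumetric_flask: Bystander, to be left alone: a clear glass volumetric flask with a round bulb 51 mm across, a thin neck 13 mm across and a white stopper, 111 mm tall over all, standing loose. Origin at the centre of its underside; z up.
- beaker: Bystander, to be left alone: an empty clear glass beaker, 52 mm across the rim, 66 mm tall, standing loose. Origin at the centre of its underside; z up. Among these things stand also, fixed and not listed, a white mortar with a pestle (70 mm high) and a flat cork ring (22 mm). Nothing there is taller than 114 mm, or 118 mm for a flask in its dish.
There are look-alikes about, which are no part of the job. Leave any brown look-alike of the dish_small alone. Leave any yellow look-alike of the part that bears flask_large_mid alone.

How it is judged:
At the end, for the whole second after the job is handed in: Each conical flask stands released and at rest in the dish of its own size rank: its axis within 13 mm of the dish's centre, its base on the dish's floor within 4 mm, upright within 0.08 rad, slower than 0.02 m/s (horizontal distance between flask_small_mid and dish_small below 0.013 m and z of flask_small_mid in the frame of dish_small between 0.042 and 0.05 m and angle between each of flask_small_mid, flask_medium_mid, flask_large_mid, flask_largest_mid's own z axis and vertical below 0.08 rad and linear speed of each of flask_small, flask_medium, flask_large, flask_largest below 0.02 m/s and horizontal distance between flask_medium_mid and dish_medium below 0.013 m and z of flask_medium_mid in the frame of dish_medium between 0.047 and 0.055 m and horizontal distance between flask_large_mid and dish_large below 0.013 m and z of flask_large_mid in the frame of dish_large between 0.052 and 0.06 m and horizontal distance between flask_largest_mid and dish_largest below 0.013 m and z of flask_largest_mid in the frame of dish_largest between 0.057 and 0.065 m); the robot touches nothing.
It fails at once if a conical flask is tipped more than 35 degrees from upright (angle between any of flask_small_mid, flask_medium_mid, flask_large_mid, flask_largest_mid's own z axis and vertical above 0.61 rad).
It fails at once if a conical flask is dropped (falls free of the fingers faster than 0.6 m/s, about 18 mm) ((linear speed of flask_small above 0.6 m/s and contact force between the fingers and flask_small below 0.02 N) or (linear speed of flask_medium above 0.6 m/s and contact force between the fingers and flask_medium below 0.02 N) or (linear speed of flask_large above 0.6 m/s and contact force between the fingers and flask_large below 0.02 N) or (linear speed of flask_largest above 0.6 m/s and contact force between the fingers and flask_largest below 0.02 N)).
It fails at once if the volumetric flask is pushed more than 30 mm from its place or knocked over (distance of volumetric_flask from where it was at the start of the episode above 0.03 m or angle between volumetric_flask's own z axis and vertical above 0.5 rad).
It fails at once if the beaker is pushed more than 30 mm from its place or knocked over (distance of beaker from where it was at the start of the episode above 0.03 m or angle between beaker's own z axis and vertical above 0.5 rad).
It also fails if it takes over 120 s, if anything falls off the work surface, if the arm or the gripper's body presses on something with over 40 N, if the wrist force passes 120 N, or if a joint passes its speed limit or range.

## Working session

There is one attempt and no reset: what is moved stays moved. The work goes in short steps, Python scripts to look and compute and a tool call to move; the robot and the scene stay as the last step left them, time stands still between calls to the robot, and variables do not carry over. Pictures are saved under pics/ and viewed, and the job is handed in when it is done.

Besides the shell and the picture viewer there is one more tool, called as a command line: name --pt "numbers of a row" for each row, then --argument value for the rest. play_rows: Moves the arm, as the interface text tells. Its arguments: {"type":"object","properties":{"targets":{"type":"array"},"squeeze":{"type":"number"}},"required":["targets"]}

```bash
mkdir -p pics; ls; python3 - <<'E'
from rig import arm, camera, get_calibration, models
import cv2, numpy as np
print(arm.get_obs()); print(getattr(arm,'pinch_z',None))
for n in ['scene','side','wrist']:
    im=camera(n); cv2.imwrite(f'pics/{n}0.png',im[:,:,::-1]); print(n,get_calibration(n))
E
```

```text
pics
{'time': 0.0, 'joint_positions': array([ 2.58617716e-01,  3.85563066e-01,  6.61635300e-03, -4.98049871e-04,
       -1.19399140e+00, -2.58590175e-01]), 'qvel': array([ 0.00016126,  0.00028212,  0.0008229 ,  0.00175961,  0.00027239,
       -0.00038708]), 'tau': array([-9.55001960e-04, -3.92286408e+01,  1.88399577e+01,  4.18616563e+00,
       -4.72148502e-03,  8.27910434e-07]), 'tool_pos': array([6.24352859e-01, 2.65351062e-05, 2.02214152e-01]), 'tool_rot': array([ 2.22012286, -2.2204697 , -0.00231882]), 'force': array([ 0.00099766, -0.43292535, -0.37021864]), 'wrist_torque': array([ 0.02225672, -0.00790719,  0.00677167]), 'gripper_width': 0.08517156878567943}
0.0187
scene {'fovy': 44.89083143028304, 'cx': 320.94380534958765, 'cy': 200.05941035726727, 'dist_coeffs': array([-0.02711466,  0.        ,  0.        ,  0.        ,  0.        ]), 'extrinsics': array([[ 0.52620656,  0.59462278, -0.60789012,  1.28578681],
       [ 0.85026682, -0.37831542,  0.36595597, -0.44756666],
       [-0.01236845, -0.70943723, -0.70466008,  0.9054459 ],
       [ 0.        ,  0.        ,  0.        ,  1.
[... 276 characters left out ...]
8778, -0.5783613 ,  0.66742405, -0.67256365],
       [ 0.01187768, -0.75979314, -0.65005639,  0.70148472],
       [ 0.        ,  0.        ,  0.        ,  1.        ]])}
wrist {'fovy': 67.35754197072563, 'cx': 320.1181027779621, 'cy': 202.54350891801604, 'dist_coeffs': array([0.00063633, 0.        , 0.        , 0.        , 0.        ]), 'tool_from_camera': array([[-1.02131880e-04, -9.53345072e-01, -3.01882697e-01,
         7.68009426e-02],
       [ 9.99999977e-01, -1.54125862e-04,  1.48412791e-04,
        -5.23467125e-04],
       [-1.88016534e-04, -3.01882675e-01,  9.53345066e-01,
        -1.70184346e-01],
       [ 0.00000000e+00,  0.00000000e+00,  0.00000000e+00,
         1.00000000e+00]])}
```

View pics/scene0.png

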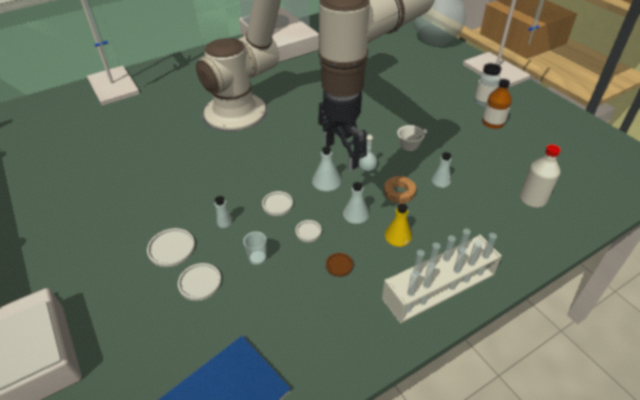

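View pics/side0.png

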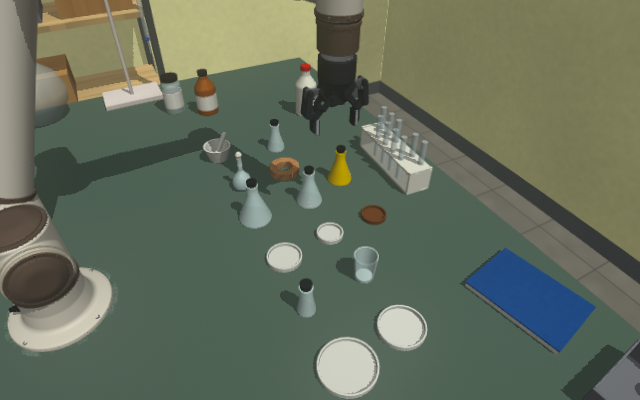

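View pics/wrist0.png

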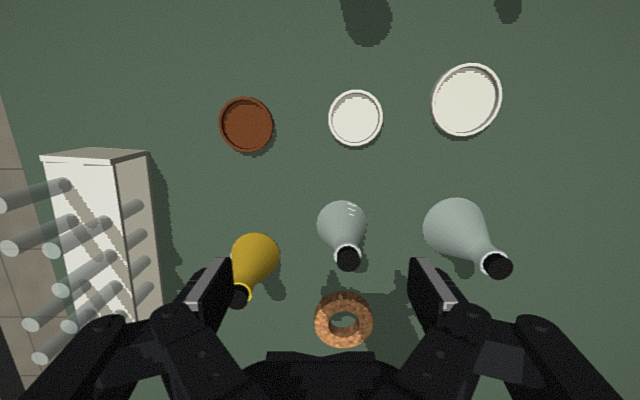

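The scene view shows flasks at about (col,row) (223,212), (443,170), (356,203), (326,168). The white dishes are at (277,203), (308,230), (170,246), (199,281). The yellow flask and the brown dish are the look-alikes. Next I run the networks and triangulate from two views.

```bash
cat > h.py <<'E'
import numpy as np, cv2
from rig import arm, camera, get_calibration, models
from scipy.spatial.transform import Rotation as R
def K(c):
    f=200/np.tan(np.radians(c['fovy']/2)); return np.array([[f,0,c['cx']],[0,f,c['cy']],[0,0,1]])
def pose(n,obs=None):
    c=get_calibration(n)
    if n!='wrist': return c['extrinsics']
    o=obs or arm.get_obs(); T=np.eye(4); T[:3,:3]=R.from_rotvec(o['tool_rot']).as_matrix(); T[:3,3]=o['tool_pos']
    return T@c['tool_from_camera']
def ray(n,rc,T=None):
    c=get_calibration(n); T=pose(n) if T is None else T
    u=cv2.undistortPoints(np.array([[[rc[1],rc[0]]]],float),K(c),c['dist_coeffs'])[0,0]
    d=T[:3,:3]@np.array([u[0],u[1],1]); return T[:3,3],d/np.linalg.norm(d)
def atz(n,rc,z,T=None):
    o,d=ray(n,rc,T); return o+d*(z-o[2])/d[2]
def tri(rays):
    A=np.zeros((3,3));b=np.zeros(3)
    for o,d in rays:
        P=np.eye(3)-np.outer(d,d);A+=P;b+=P@o
    x=np.linalg.solve(A,b); return x,max(np.linalg.norm((np.eye(3)-np.outer(d,d))@(x-o)) for o,d in rays)
def proj(n,X,T=None):
    c=get_calibration(n); T=pose(n) if T is None else T
    X=np.atleast_2d(X); Y=(X-T[:3,3])@T[:3,:3]
    p,_=cv2.projectPoints(Y,np.zeros(3),np.zeros(3),K(c),c['dist_coeffs']); return p[:,0,::-1]
E
python3 - <<'E'
from h import *
np.set_printoptions(precision=4,suppress=True)
names=[f'flask_{s}_mid' for s in ['small','medium','large','largest']]+[f'dish_{s}' for s in ['small','medium','large','largest']]+['volumetric_flask','beaker']
hz=[.042,.047,.052,.057]+[0]*6
for n in names: 
    z=hz[names.index(n)]
    for cam in ['scene','side']:
        r=models.place_of(cam,n)
        for q in r[:3]: print(n,cam,round(q['p'],2),np.round(q['pixel'],1),atz(cam,q['pixel'],z)[:2])
print(arm.get_obs()['time'])
E
```

```text
flask_small_mid scene 0.91 [212.3 222.2] [ 0.4461 -0.2284]
flask_small_mid side 0.86 [295.4 305.8] [ 0.4419 -0.2288]
flask_medium_mid scene 0.79 [165.1 446.7] [0.6138 0.3561]
flask_medium_mid side 0.87 [132.1 276.3] [0.6264 0.3425]
flask_large_mid scene 0.79 [198.7 358.5] [0.596  0.0776]
flask_large_mid side 0.89 [164.2 338. ] [0.7055 0.1084]
flask_large_mid side 0.2 [365.2 347.2] [ 0.4364 -0.394 ]
flask_largest_mid scene 0.85 [164.3 328.4] [0.4487 0.0817]
flask_largest_mid scene 0.26 [283.4 201.9] [ 0.632  -0.3538]
flask_largest_mid side 0.89 [201.2 253.9] [0.4488 0.0622]
dish_small scene 0.6 [232.8 307.4] [ 0.5848 -0.0665]
dish_small scene 0.6 [266.8 337.7] [ 0.7133 -0.0605]
dish_small side 0.65 [215.5 372.3] [ 0.7107 -0.0592]
dish_small side 0.58 [235.7 329.4] [ 0.5814 -0.0719]
dish_medium scene 0.85 [201.6 274.5] [ 0.4435 -0.0843]
dish_medium side 0.57 [255.9 284. ] [ 0.46  -0.081]
dish_large scene 0.96 [281.9 200.5] [ 0.5825 -0.3486]
dish_large side 0.55 [327.4 398.8] [ 0.5805 -0.3513]
dish_largest scene 0.89 [248.3 168.9] [ 0.4478 -0.3768]
dish_largest side 0.87 [367.  347.6] [ 0.4517 -0.375 ]
volumetric_flask scene 0.63 [165.5 367. ] [0.4562 0.2073]
volumetric_flask side 0.92 [186.2 241.5] [0.4607 0.2011]
beaker scene 0.93 [258.1 256.9] [ 0.5894 -0.2086]
beaker side 0.88 [274.3 364.2] [ 0.5917 -0.2089]
beaker side 0.17 [256.2 284.7] [ 0.4611 -0.0825]
1.15
```

```bash
cat > meas.py <<'E'
from h import *
from scipy.optimize import least_squares
np.set_printoptions(precision=4,suppress=True)
th=np.linspace(0,2*np.pi,60,endpoint=False)
def cyl(x,y,r,z0,z1):
    return np.vstack([np.c_[x+r*np.cos(th),y+r*np.sin(th),np.full(60,z)] for z in (z0,z1)])
def silh(n,x,y,r,z0,z1,T=None):
    p=proj(n,cyl(x,y,r,z0,z1),T)[:,::-1].astype(np.float32); h=cv2.convexHull(p); m=cv2.moments(h)
    return m['m10']/m['m00'],m['m01']/m['m00'],m['m00']
def blob(mask,rc,rad=10):
    n,l,st,ce=cv2.connectedComponentsWithStats(mask.astype(np.uint8),connectivity=8)
    d=np.hypot(ce[1:,0]-rc[1],ce[1:,1]-rc[0])/1; d[st[1:,4]<15]=1e9
    i=1+np.argmin(d); return l==i, ce[i], st[i,4]
def fitcyl(n,ce,r,z0,z1,x0,T=None):
    s=least_squares(lambda q: np.array(silh(n,q[0],q[1],r,z0,z1,T)[:2])-ce,x0)
    return s.x, silh(n,*s.x,r,z0,z1,T)[2]
E
python3 - <<'E'
from meas import *
ims={c:cv2.imread(f'pics/{c}0.png').astype(int) for c in ['scene','side']}
D={'small':(.032,(.583,-.07)),'medium':(.040,(.452,-.083)),'large':(.048,(.581,-.35)),'largest':(.056,(.45,-.376))}
for k,(r,g) in D.items():
    for c in ims:
        im=ims[c]; m=(im.min(2)>140)
        rc=proj(c,[*g,.006])[0]; b,ce,a=blob(m,rc)
        h=cv2.convexHull(np.argwhere(b)[:,::-1].astype(np.float32)); 
        x,A=fitcyl(c,ce,r,0,.012,g); print(k,c,x,'area',a,'exp',round(A))
F={'small':(.084,(.444,-.2286)),'medium':(.094,(.62,.35)),'large':(.104,(.59,.08)),'largest':(.114,(.449,.07))}
for k,(h,g) in F.items():
    rays=[]
    for c in ims:
        im=ims[c]; m=(im.max(2)<55)
        rc=proj(c,[*g,h-.006])[0]; b,ce,a=blob(m,rc)
        x,A=fitcyl(c,ce,.0125,h-.012,h,g); print(k,c,rc,ce[::-1],x,'area',a,'exp',round(A)); rays.append(ray(c,ce[::-1]))
    print('  tri',tri(rays),'exp z',h-.005)
E
```

```text
small scene [ 0.5819 -0.0627] area 394 exp 472
small side [ 0.5842 -0.0663] area 389 exp 503
medium scene [ 0.4554 -0.0819] area 506 exp 612
medium side [ 0.4579 -0.0855] area 751 exp 889
large scene [ 0.582  -0.3496] area 1098 exp 1286
large side [ 0.5827 -0.3531] area 1602 exp 1885
largest scene [ 0.4493 -0.3701] area 1220 exp 1443
largest side [ 0.4503 -0.3739] area 2828 exp 3145
small scene [201.5563 219.4736] [199.7778 219.2667] [ 0.438  -0.2265] area 45 exp 95
small side [283.2035 306.5014] [284.563  305.3866] [ 0.4408 -0.2304] area 119 exp 166
  tri (array([ 0.4403, -0.2287,  0.0787]), np.float64(0.0019848765372348833)) exp z 0.079
medium scene [155.3795 449.2217] [155.5 446. ] [0.6158 0.3425] area 38 exp 80
medium side [119.3871 272.5173] [121.6667 273.5714] [0.6176 0.3363] area 42 exp 60
  tri (array([0.6178, 0.3396, 0.0882]), np.float64(0.0020243822790797137)) exp z 0.089
large scene [183.522  358.7004] [185.7708 357.375 ] [0.5948 0.0727] area 48 exp 94
large side [167.3344 303.6975] [169.5574 308.4262] [0.5963 0.0665] area 61 exp 89
  tri (array([0.5967, 0.0702, 0.0978]), np.float64(0.0023178601828733026)) exp z 0.09899999999999999
largest scene [151.0294 324.6354] [118.6836 343.4879] [0.3556 0.1911] area 2029 exp 68
largest side [182.4577 250.7213] [182.3205 251.0769] [0.45   0.0702] area 78 exp 102
  tri (array([0.4424, 0.1067, 0.1391]), np.float64(0.04804241651680853)) exp z 0.109
```

```bash
python3 - <<'E'
from meas import *
im=cv2.imread('pics/wrist0.png').astype(int)
T=pose('wrist')
for k,r,g in [('small',.032,(.583,-.065)),('medium',.040,(.456,-.083))]:
    rc=proj('wrist',[*g,.006],T)[0]; b,ce,a=blob(im.min(2)>140,rc); print(k,rc,ce[::-1],fitcyl('wrist',ce,r,0,.012,g,T),a)
for k,h,g in [('large',.104,(.596,.07)),('largest',.114,(.45,.07))]:
    rc=proj('wrist',[*g,h-.006],T)[0]; b,ce,a=blob(im.max(2)<40,rc); print(k,rc,ce[::-1],fitcyl('wrist',ce,.0125,h-.012,h,g,T),a)
E
```

```text
small [117.9575 356.1087] [118.5431 355.014 ] (array([ 0.5848, -0.0636]), 2479.924172572675) 2215
medium [101.8303 466.0719] [100.4932 464.9847] (array([ 0.4584, -0.083 ]), 4291.319676319137) 3597
large [258.0249 348.932 ] [258.875  347.8727] (array([0.5971, 0.0708]), 560.2252609732095) 440
largest [262.8358 497.2162] [266.1648 497.4853] (array([0.4494, 0.0736]), 677.0425506653264) 546
```

play_rows --pt "0 -35 14 0 0" --pt "0 -60 24 0 0" --pt "0 -71 28 0 0" --pt "0 -71 28 25 0" --pt "0 -71 28 50 0" --pt "0 -71 28 75 0" --pt "0 -71 28 95 0" --pt "0 -71 28 110 0" --pt "0 -71 28 120 0" --pt "0 -71 28 128 0" --pt "0 -71 28 133 0" --pt "0 -71 28 133 0" --pt "0 -71 28 133 0" --squeeze 45

```text
time: 2.23
tool_pos: [0.5975, 0.0711, 0.0709]
tool_rot: [-2.221, 2.221, -0.001]
force: [0.1, -0.4, 0.1]
gripper_width: 0.0853
```

```bash
python3 - <<'E'
from h import *
for n in ['wrist','side']: cv2.imwrite(f'pics/{n}1.png',camera(n)[:,:,::-1])
E
```

```text
(no output)
```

View pics/wrist1.png

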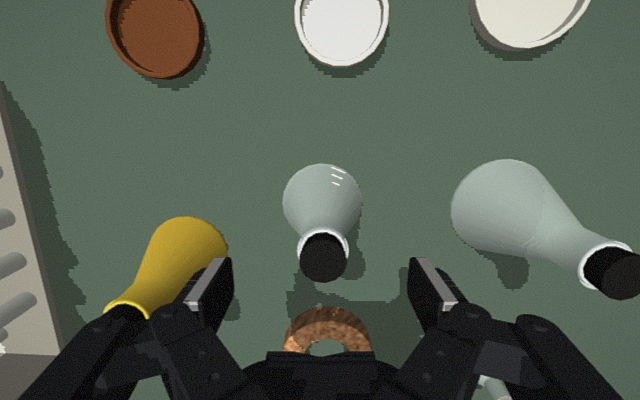

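View pics/side1.png

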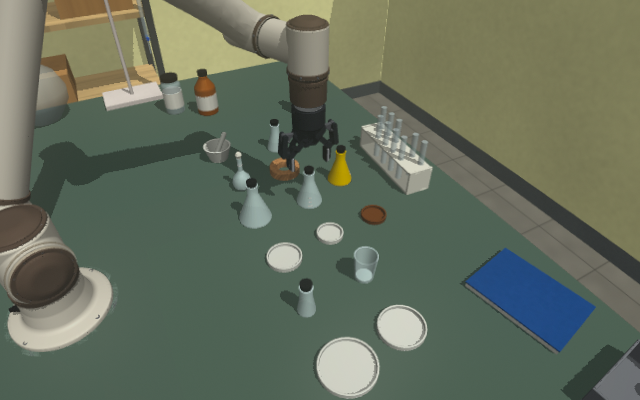

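```bash
python3 - <<'E'
from h import *
p=arm.get_obs()['tool_pos']; print(p)
for n in ['scene','side','wrist']: print(n,proj(n,p),proj(n,p+[0,0,.0187]),proj(n,[.597,.0708,.098]))
cv2.imwrite('pics/scene1.png',camera('scene')[:,:,::-1])
E
```

```text
[0.59773067 0.07122821 0.07136398]
scene [[194.52466143 357.12005635]] [[189.03318787 357.42797638]] [[186.5568088 357.2440362]]
side [[177.01479783 308.19326584]] [[170.97068816 308.12966032]] [[168.53453739 307.91398996]]
wrist [[237.89860471 320.92410087]] [[251.78594512 320.94954523]] [[257.89526364 322.33423654]]
```

View pics/scene1.png

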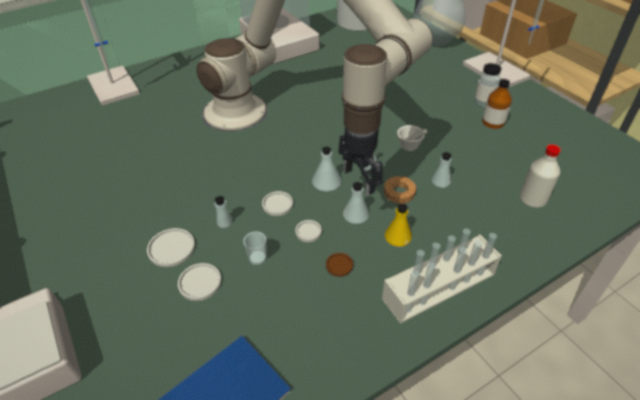

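```bash
python3 - <<'E'
from h import *
out=[]
p=arm.get_obs()['tool_pos']
for n in ['scene','side']:
    im=cv2.imread(f'pics/{n}1.png'); c=proj(n,p)[0].astype(int)
    for dx in (-.0425,.0425):
      for y in (-.011,.011):
        for z in (.013,.04):
            q=proj(n,p+[dx,y,z])[0]; cv2.circle(im,(int(round(q[1])),int(round(q[0]))),1,(0,0,255) if z<.02 else (0,255,255),-1)
    out.append(cv2.resize(im[c[0]-50:c[0]+35,c[1]-50:c[1]+50],None,fx=4,fy=4))
cv2.imwrite('pics/z1.png',np.hstack(out))
E
```

```text
(no output)
```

View pics/z1.png

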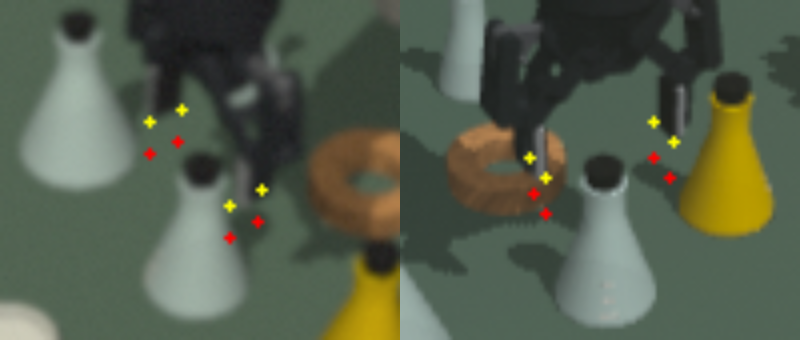

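```bash
python3 - <<'E'
from h import *
p=arm.get_obs()['tool_pos']
def px(n,u,v,off):
    c=proj(n,p)[0].astype(int); return np.array([c[0]-50+v/4,c[1]-50+(u-off)/4])
L=[px('scene',150,117,0),px('side',538,180,400)]
Rr=[px('scene',240,205,0),px('side',678,138,400)]
for a in (L,Rr): print(a,tri([ray('scene',a[0]),ray('side',a[1])]))
E
```

```text
[array([173.25, 344.5 ]), array([172. , 292.5])] (array([0.55140217, 0.06307107, 0.10923963]), np.float64(0.0012554596349876308))
[array([195.25, 367.  ]), array([161.5, 327.5])] (array([0.64591585, 0.06298174, 0.11028988]), np.float64(0.0019722327688961733))
```

```bash
python3 - <<'E'
from h import *
c=get_calibration('wrist'); T=c['tool_from_camera']
for rc in [(258,409),(258,420),(303,438),(303,455),(258,231),(258,218)]:
    o,d=ray('wrist',rc,T); s=np.sign(rc[1]-320)
    for y in (.0425,.05): 
        print(rc,y,o+d*(s*y-o[1])/d[1])
E
```

```text
(258, 409) 0.0425 [ 0.00737565  0.0425     -0.03984031]
(258, 409) 0.05 [-0.00472728  0.05       -0.01711792]
(258, 420) 0.0425 [ 0.0150177   0.0425     -0.05418879]
(258, 420) 0.05 [ 0.00424701  0.05       -0.03396777]
(303, 438) 0.0425 [ 0.00878949  0.0425     -0.07683905]
(303, 438) 0.05 [-0.00306696  0.05       -0.06056663]
(303, 455) 0.0425 [ 0.01735818  0.0425     -0.08859939]
(303, 455) 0.05 [ 0.0069955   0.05       -0.07437714]
(258, 231) 0.0425 [ 0.00919422 -0.0425     -0.0432226 ]
(258, 231) 0.05 [-0.00288484 -0.05       -0.02053933]
(258, 218) 0.0425 [ 0.01780377 -0.0425     -0.05938762]
(258, 218) 0.05 [ 0.00726295 -0.05       -0.03959248]
```

play_rows --pt "0 0 0 -25 0" --pt "0 0 0 -50 0" --pt "0.3 0 0 -75 0" --pt "0.69 0 0 -90 0" --pt "0.69 0 0 -90 0" --pt "0.69 0 0 -90 0" --pt "0.69 0 0 -90 0" --pt "0.69 0 0 -90 0" --pt "0.69 0 0 -90 0"

```text
time: 3.13
tool_pos: [0.5968, 0.071, 0.1601]
tool_rot: [2.221, -2.221, -0.0]
force: [0.1, -0.0, -0.6]
gripper_width: 0.0262
```

```bash
python3 - <<'E'
from h import *
out=[];o=arm.get_obs();p=o['tool_pos'];print(p,o['gripper_width'])
w=camera('wrist')[:,:,::-1]; cv2.imwrite('pics/wrist2.png',w)
for n in ['scene','side']:
    im=camera(n)[:,:,::-1].copy(); c=proj(n,p)[0].astype(int)
    for z in (0,.0187):
            q=proj(n,p+[0,0,z])[0]; cv2.circle(im,(int(round(q[1])),int(round(q[0]))),1,(0,0,255) if z<.01 else (0,255,255),-1)
    out.append(cv2.resize(im[c[0]-50:c[0]+35,c[1]-50:c[1]+50],None,fx=4,fy=4))
cv2.imwrite('pics/z2.png',np.hstack(out))
E
```

```text
[0.59679947 0.07098461 0.1600674 ] 0.02623371565508153
```

View pics/z2.png

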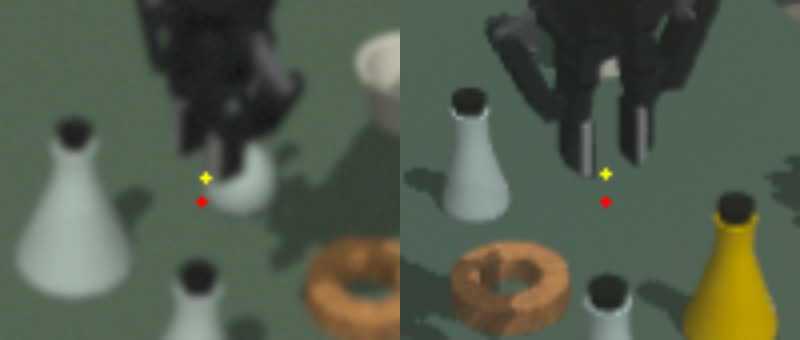

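View pics/wrist2.png

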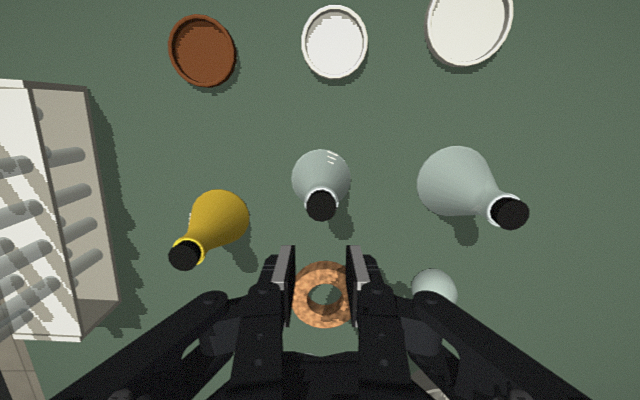

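The wrist and side pictures show the fingertips about 25 mm short of the stated TCP: about 39 mm behind it when open, about 25 mm when closed to 26 mm. I allow for this and descend to TCP z = h − 57 mm.

play_rows --pt "0 0 0 0 0" --pt "0 0 0 0 0" --pt "0 0 0 0 0" --pt "0 0 0 0 0" --pt "0 0 0 25 0" --pt "0 0 0 50 0" --pt "0 0 0 75 0" --pt "0 0 0 90 0" --pt "0 0 0 100 0" --pt "0 0 0 108 0" --pt "0 0 0 113 0" --pt "0 0 0 113 0" --pt "0 0 0 113 0"

```text
time: 4.37
tool_pos: [0.5979, 0.0712, 0.0483]
tool_rot: [-2.221, 2.22, -0.002]
force: [-0.4, -0.3, -0.2]
gripper_width: 0.0855
```

```bash
cat > z.py <<'E'
from h import *
import sys
out=[];o=arm.get_obs();p=o['tool_pos'];print(p,o['gripper_width'],o['force'])
for n in ['scene','side']:
    im=camera(n)[:,:,::-1].copy(); c=proj(n,p)[0].astype(int)
    r=max(0,c[0]-45);k=max(0,c[1]-50)
    out.append(cv2.resize(im[r:r+85,k:k+100],(400,340),interpolation=cv2.INTER_CUBIC))
cv2.imwrite(sys.argv[1],np.hstack(out))
E
python3 z.py pics/z3.png
```

```text
[0.59788686 0.07124626 0.04825189] 0.08546901259868082 [-0.43818367 -0.30240279 -0.20196673]
```

View pics/z3.png

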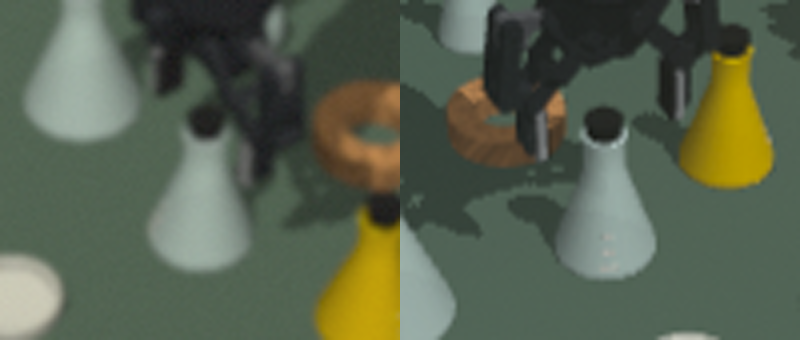

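The tips now straddle the stopper and neck in both views. I close.

play_rows --pt "0.5 0 0 0 0" --pt "0.9 0 0 0 0" --pt "0.9 0 0 0 0" --pt "0.9 0 0 0 0" --pt "0.9 0 0 0 0" --pt "0.9 0 0 0 0" --pt "0.9 0 0 0 0" --pt "0.9 0 0 0 0" --squeeze 45

```text
time: 5.13
tool_pos: [0.5978, 0.0713, 0.049]
tool_rot: [-2.22, 2.22, -0.002]
force: [-2.0, 0.6, 2.9]
gripper_width: 0.024
```

```bash
python3 z.py pics/z4.png
```

```text
[0.59782707 0.07129219 0.04897595] 0.023963000765269814 [-1.97538116  0.56469688  2.9246757 ]
```

View pics/z4.png

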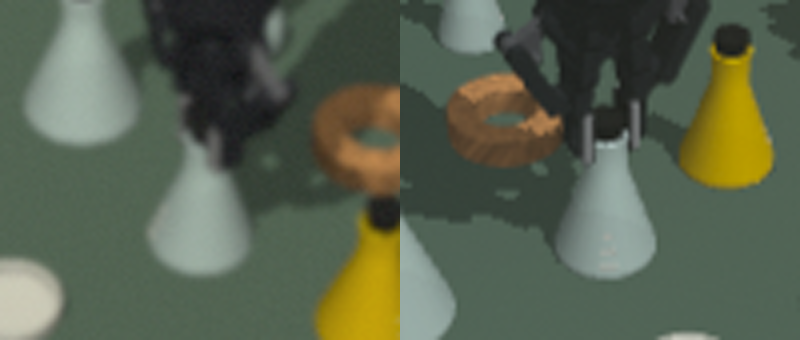

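play_rows --pt "0.9 0 0 -6 0" --pt "0.9 0 0 -15 0" --pt "0.9 0 0 -30 0" --pt "0.9 0 0 -50 0" --pt "0.9 0 0 -70 0" --pt "0.9 0 0 -88 0" --pt "0.9 8 0 -97 0" --pt "0.9 20 2 -100 0" --pt "0.9 38 4 -100 0" --pt "0.9 60 6 -100 0" --pt "0.9 84 8 -100 0" --pt "0.9 108 10 -100 0" --pt "0.9 132 12 -100 0" --pt "0.9 156 14 -100 0" --pt "0.9 180 15 -100 0" --pt "0.9 204 15 -100 0" --pt "0.9 224 15 -100 0" --pt "0.9 238 15 -100 0" --pt "0.9 246 15 -100 0" --pt "0.9 250 15 -100 0"

```text
time: 6.9
tool_pos: [0.582, -0.1801, 0.1481]
tool_rot: [-2.219, 2.222, -0.0]
force: [-0.5, -0.4, -1.6]
gripper_width: 0.0237
```

```bash
python3 z.py pics/z5.png
```

```text
[ 0.58201062 -0.18012651  0.14805832] 0.02367584974329226 [-0.53054914 -0.37698141 -1.64509969]
```

View pics/z5.png

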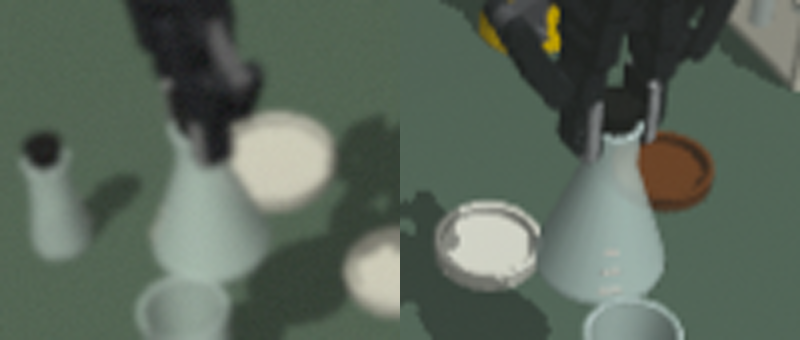

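play_rows --pt "0.9 10 0 0 0" --pt "0.9 28 0 0 0" --pt "0.9 50 0 0 0" --pt "0.9 74 0 0 0" --pt "0.9 98 0 0 0" --pt "0.9 122 0 0 0" --pt "0.9 144 0 0 0" --pt "0.9 160 0 0 0" --pt "0.9 168 0 0 0" --pt "0.9 171 0 0 0" --pt "0.9 171 0 10 0" --pt "0.9 171 0 28 0" --pt "0.9 171 0 48 0" --pt "0.9 171 0 65 0" --pt "0.9 171 0 78 0" --pt "0.9 171 0 84 0" --pt "0.9 171 0 88 0" --pt "0.9 171 0 90 0" --pt "0.9 171 0 90 0"

```text
time: 8.58
tool_pos: [0.5829, -0.3496, 0.0585]
tool_rot: [-2.221, 2.22, -0.002]
force: [0.2, 0.5, -1.9]
gripper_width: 0.024
```

```bash
python3 z.py pics/z6.png
```

```text
[ 0.58289882 -0.34963103  0.05848532] 0.02399280755103921 [ 0.17464017  0.47126537 -1.89754936]
```

View pics/z6.png

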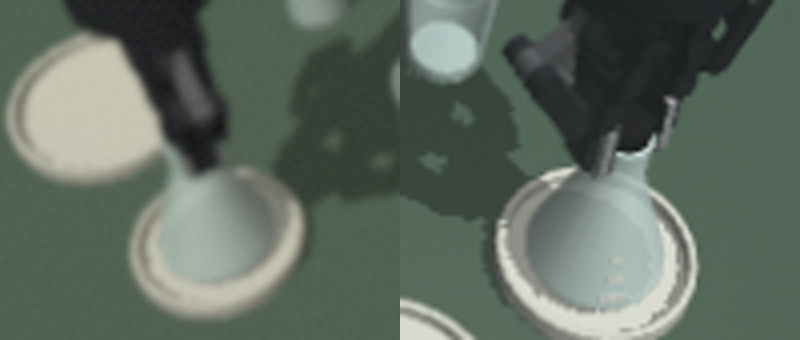

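play_rows --pt "0.9 1.5 0 2 0" --pt "0.9 1.5 0 4 0" --pt "0.9 1.5 0 5.5 0" --pt "0.9 1.5 0 5.5 0" --pt "0.9 1.5 0 5.5 0"

```text
time: 9.1
tool_pos: [0.583, -0.3516, 0.0536]
tool_rot: [-2.22, 2.22, -0.003]
force: [0.0, 0.6, -0.7]
gripper_width: 0.0239
```

play_rows --pt "0.6 0 0 0 0" --pt "0.4 0 0 0 0" --pt "0 0 0 0 0" --pt "0 0 0 0 0" --pt "0 0 0 0 0" --pt "0 0 0 0 0" --pt "0 0 0 -10 0" --pt "0 0 0 -30 0" --pt "0 0 0 -55 0" --pt "0 0 0 -80 0" --pt "0 0 0 -105 0" --pt "0 -30 20 -130 0" --pt "0 -60 50 -140 0" --pt "0 -60 50 -140 0"

```text
time: 10.27
tool_pos: [0.5298, -0.2889, 0.1975]
tool_rot: [-2.22, 2.217, -0.006]
force: [-0.2, 0.8, -0.6]
gripper_width: 0.0848
```

```bash
cat > chk.py <<'E'
from meas import *
import sys
# usage chk.py tag flask h0 dish x y(dish est)  -> stopper position w.r.t. dish in both fixed cams
tag,h,gx,gy=sys.argv[1],float(sys.argv[2]),float(sys.argv[3]),float(sys.argv[4])
out=[]
for c in ['scene','side']:
    im=camera(c)[:,:,::-1]; cv2.imwrite(f'pics/{c}_{tag}.png',im)
    rc=proj(c,[gx,gy,h-.006])[0]; b,ce,a=blob(im.max(2)<55,rc)
    x,A=fitcyl(c,ce,.0125,h-.012,h,(gx,gy)); print(c,'stopper xy',x,'area',a); out.append(ray(c,ce[::-1]))
    r,k=int(max(0,rc[0]-35)),int(max(0,rc[1]-50)); out.append
    globals().setdefault('pp',[]).append(cv2.resize(im[r:r+85,k:k+100],(400,340),interpolation=cv2.INTER_CUBIC))
print('tri',tri(out),'exp z',h-.005, arm.get_obs()['tool_pos'],arm.get_obs()['time'])
cv2.imwrite(f'pics/c_{tag}.png',np.hstack(pp))
E
python3 chk.py large .108 .582 -.351
```

```text
scene stopper xy [ 0.5806 -0.3519] area 60
side stopper xy [ 0.5819 -0.3556] area 144
tri (array([ 0.5817, -0.3537,  0.102 ]), np.float64(0.0018754683600977877)) exp z 0.103 [ 0.5323 -0.2909  0.196 ] 10.3667
```

View pics/c_large.png

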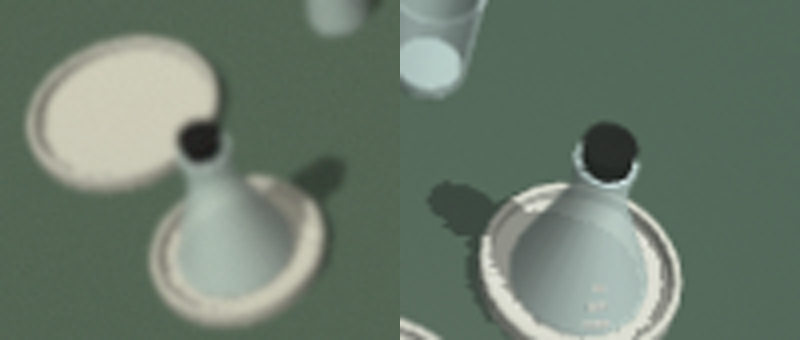

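The stopper sits within about 3 mm of the dish centre, at the right height and upright. Next is the small flask.

play_rows --pt "0 -25 35 0 0" --pt "0 -45 65 0 0" --pt "0 -58 85 0 0" --pt "0 -62 92 0 0" --pt "0 -62 92 25 0" --pt "0 -62 92 50 0" --pt "0 -62 92 75 0" --pt "0 -62 92 100 0" --pt "0 -62 92 122 0" --pt "0 -62 92 140 0" --pt "0 -62 92 152 0" --pt "0 -62 92 160 0" --pt "0 -62 92 166 0" --pt "0 -62 92 168 0" --pt "0 -62 92 168 0" --pt "0 -62 92 168 0"

```text
time: 11.7
tool_pos: [0.442, -0.2294, 0.0279]
tool_rot: [-2.22, 2.217, -0.01]
force: [0.0, -1.2, -0.4]
gripper_width: 0.0851
```

```bash
python3 z.py pics/z7.png
```

```text
[ 0.44200096 -0.22938052  0.02787542] 0.08511665292072958 [ 1.12349726e-03 -1.16619797e+00 -3.66059949e-01]
```

View pics/z7.png

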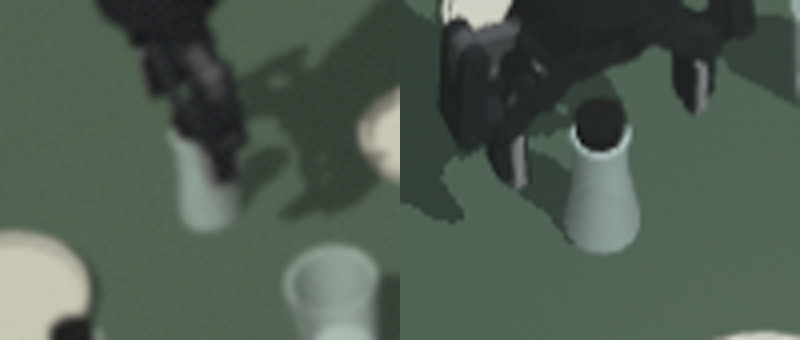

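play_rows --pt "0.5 0 0 0 0" --pt "0.9 0 0 0 0" --pt "0.9 0 0 0 0" --pt "0.9 0 0 0 0" --pt "0.9 0 0 0 0" --pt "0.9 0 0 0 0" --pt "0.9 0 0 0 0" --pt "0.9 0 0 0 0" --pt "0.9 0 0 -5 0" --pt "0.9 0 0 -12 0" --pt "0.9 0 0 -25 0" --pt "0.9 0 0 -42 0" --pt "0.9 0 0 -60 0" --pt "0.9 0 0 -78 0" --pt "0.9 0 0 -92 0" --pt "0.9 0 0 -100 0" --pt "0.9 0 0 -100 0"

```text
time: 13.22
tool_pos: [0.4425, -0.2294, 0.1302]
tool_rot: [-2.218, 2.214, -0.017]
force: [0.2, -0.5, -0.8]
gripper_width: 0.0239
```

```bash
python3 z.py pics/z8.png
```

```text
[ 0.44249866 -0.22944273  0.13024871] 0.02394205514234415 [ 0.20505294 -0.48058412 -0.84722411]
```

View pics/z8.png

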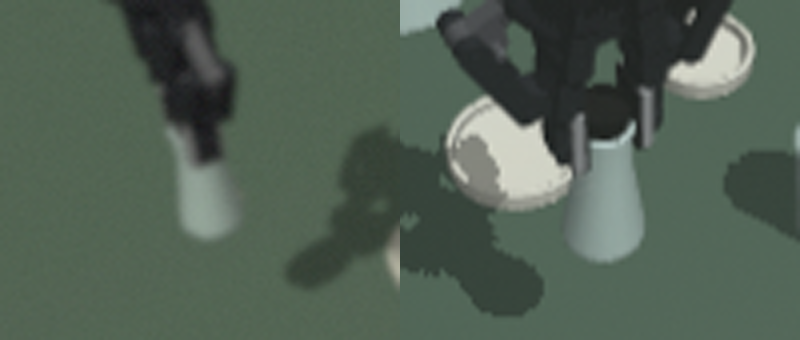

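play_rows --pt "0.9 -6 -5 0 0" --pt "0.9 -18 -15 0 0" --pt "0.9 -36 -30 0 0" --pt "0.9 -56 -48 0 0" --pt "0.9 -76 -66 0 0" --pt "0.9 -96 -84 0 0" --pt "0.9 -116 -102 0 0" --pt "0.9 -136 -119 0 0" --pt "0.9 -152 -132 0 0" --pt "0.9 -161 -139 0 0" --pt "0.9 -164 -142 0 0" --pt "0.9 -164 -142 8 0" --pt "0.9 -164 -142 22 0" --pt "0.9 -164 -142 40 0" --pt "0.9 -164 -142 58 0" --pt "0.9 -164 -142 74 0" --pt "0.9 -164 -142 84 0" --pt "0.9 -164 -142 88 0" --pt "0.9 -164 -142 90 0" --pt "0.9 -164 -142 90 0"

```text
time: 14.98
tool_pos: [0.5834, -0.0652, 0.0389]
tool_rot: [-2.219, 2.217, -0.01]
force: [1.0, 0.8, -0.4]
gripper_width: 0.0238
```

```bash
python3 z.py pics/z9.png
```

```text
[ 0.58335189 -0.06522262  0.03894919] 0.023776606785144587 [ 0.97444559  0.84176289 -0.44440522]
```

View pics/z9.png

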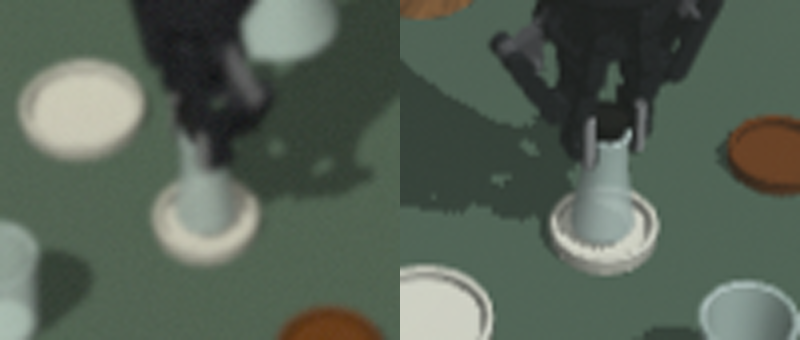

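Centred over the small dish. I lower 6 mm more.

play_rows --pt "0.9 0 0 2 0" --pt "0.9 0 0 4 0" --pt "0.9 0 0 6 0" --pt "0.9 0 0 6 0" --pt "0.9 0 0 6 0"

```text
time: 15.5
tool_pos: [0.584, -0.0649, 0.0337]
tool_rot: [-2.218, 2.216, -0.011]
force: [-0.6, 0.8, -0.3]
gripper_width: 0.0239
```

play_rows --pt "0.9 0 0 1.5 0" --pt "0.9 0 0 1.5 0" --pt "0.9 0 0 1.5 0"

```text
time: 15.75
tool_pos: [0.5843, -0.0649, 0.0325]
tool_rot: [-2.218, 2.215, -0.012]
force: [-0.2, -0.1, 1.6]
gripper_width: 0.0241
```

Contact felt: Fz went from −0.4 to +1.6 N. I release and retreat.

play_rows --pt "0.6 0 0 0 0" --pt "0.4 0 0 0 0" --pt "0 0 0 0 0" --pt "0 0 0 0 0" --pt "0 0 0 0 0" --pt "0 0 0 0 0" --pt "0 0 0 -10 0" --pt "0 0 0 -30 0" --pt "0 0 0 -55 0" --pt "0 0 0 -80 0" --pt "0 0 0 -105 0" --pt "0 0 0 -130 0" --pt "0 -20 0 -145 0" --pt "0 -50 0 -150 0" --pt "0 -85 -5 -150 0" --pt "0 -120 -10 -150 0" --pt "0 -145 -13 -150 0" --pt "0 -150 -15 -150 0" --pt "0 -150 -15 -150 0"

```text
time: 17.33
tool_pos: [0.5978, 0.0868, 0.183]
tool_rot: [-2.221, 2.212, -0.013]
force: [-0.5, -0.4, 0.1]
gripper_width: 0.0852
```

```bash
python3 chk.py small .088 .584 -.064
```

```text
scene stopper xy [ 0.5812 -0.062 ] area 50
side stopper xy [ 0.5827 -0.0666] area 79
tri (array([ 0.5828, -0.064 ,  0.082 ]), np.float64(0.0019683929980184975)) exp z 0.08299999999999999 [0.5973 0.0847 0.1828] 17.4333
```

View pics/c_small.png

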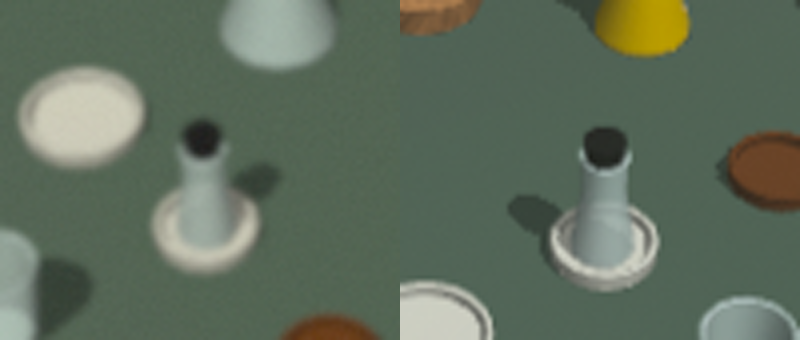

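The small flask stands within 2 mm of its dish centre. Next is the medium flask, at about (0.617, 0.340).

play_rows --pt "0 -20 0 0 0" --pt "0 -50 -5 0 0" --pt "0 -85 -10 0 0" --pt "0 -120 -15 0 0" --pt "0 -155 -20 0 0" --pt "0 -190 -20 0 0" --pt "0 -215 -20 0 0" --pt "0 -225 -20 0 0" --pt "0 -225 -20 0 0" --pt "0 -225 -20 0 0"

```text
time: 18.27
tool_pos: [0.617, 0.3083, 0.1826]
tool_rot: [-2.218, 2.217, -0.012]
force: [-0.6, -0.3, 0.0]
gripper_width: 0.0854
```

```bash
python3 - <<'E'
from meas import *
o=arm.get_obs();T=pose('wrist',o); im=camera('wrist')[:,:,::-1]; cv2.imwrite('pics/wrist_m.png',im)
h=.094;g=(.617,.34);rc=proj('wrist',[*g,h-.006],T)[0]; b,ce,a=blob(im.max(2)<40,rc); print(rc,ce[::-1],fitcyl('wrist',ce,.0125,h-.012,h,g,T),a,o['tool_pos'],R.from_rotvec(o['tool_rot']).as_matrix())
E
```

```text
[227.4553 321.5272] [227.3012 320.2889] (array([0.6182, 0.3397]), 631.4859411173966) 488 [0.617  0.3083 0.1826] [[ 0.0005 -1.      0.0092]
 [-1.     -0.0006 -0.0017]
 [ 0.0017 -0.0092 -1.    ]]
```

View pics/wrist_m.png

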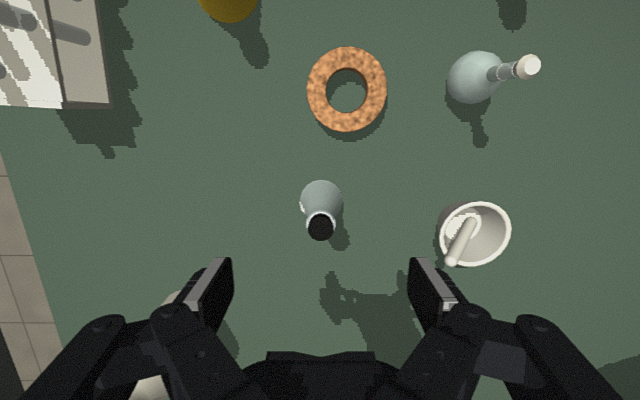

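play_rows --pt "0 -20 0 0 0" --pt "0 -31.5 0 0 0" --pt "0 -31.5 0 20 0" --pt "0 -31.5 0 45 0" --pt "0 -31.5 0 70 0" --pt "0 -31.5 0 93 0" --pt "0 -31.5 0 113 0" --pt "0 -31.5 0 128 0" --pt "0 -31.5 0 138 0" --pt "0 -31.5 0 144 0" --pt "0 -31.5 0 146 0" --pt "0 -31.5 0 146 0" --pt "0 -31.5 0 146 0"

```text
time: 19.4
tool_pos: [0.6192, 0.3394, 0.0381]
tool_rot: [-2.216, 2.216, -0.013]
force: [-0.3, -0.2, -1.0]
gripper_width: 0.0856
```

```bash
python3 z.py pics/z10.png
```

```text
[0.61919657 0.33936617 0.03805525] 0.08557989948956515 [-0.30851792 -0.17012568 -1.03871365]
```

View pics/z10.png

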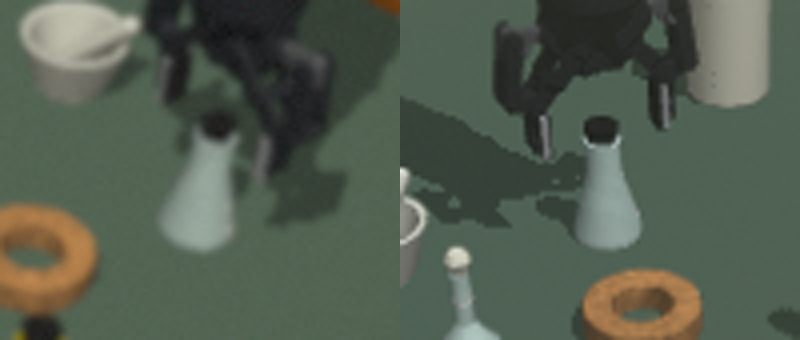

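play_rows --pt "0.5 0 0 0 0" --pt "0.9 0 0 0 0" --pt "0.9 0 0 0 0" --pt "0.9 0 0 0 0" --pt "0.9 0 0 0 0" --pt "0.9 0 0 0 0" --pt "0.9 0 0 0 0" --pt "0.9 0 0 0 0" --pt "0.9 0 0 -5 0" --pt "0.9 0 0 -12 0" --pt "0.9 0 0 -25 0" --pt "0.9 0 0 -45 0" --pt "0.9 0 0 -65 0" --pt "0.9 0 0 -85 0" --pt "0.9 0 0 -105 0" --pt "0.9 0 0 -122 0" --pt "0.9 0 0 -133 0" --pt "0.9 0 0 -137 0" --pt "0.9 0 0 -137 0"

```text
time: 21.08
tool_pos: [0.618, 0.3399, 0.1768]
tool_rot: [-2.214, 2.214, -0.013]
force: [-0.5, 0.1, -1.7]
gripper_width: 0.0236
```

```bash
python3 z.py pics/z11.png;python3 -c "
from h import *
print(R.from_rotvec(arm.get_obs()['tool_rot']).as_matrix())"
```

```text
[0.61797076 0.33987768 0.17684206] 0.023637216488777566 [-0.47129018  0.0518603  -1.70377086]
[[-3.37905186e-04 -9.99953959e-01  9.58987463e-03]
 [-9.99999631e-01  3.30314971e-04 -7.93055050e-04]
 [ 7.89850858e-04 -9.59013907e-03 -9.99953702e-01]]
```

View pics/z11.png

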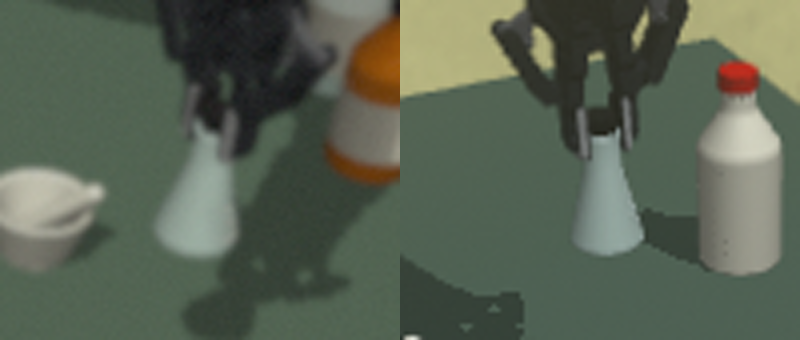

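play_rows --pt "0.9 6 2 -2 0" --pt "0.9 18 7 -4 0" --pt "0.9 36 14 -4 0" --pt "0.9 58 22 -4 0" --pt "0.9 82 31 -4 0" --pt "0.9 106 40 -4 0" --pt "0.9 130 49 -4 0" --pt "0.9 154 59 -4 0" --pt "0.9 178 68 -4 0" --pt "0.9 202 77 -4 0" --pt "0.9 226 86 -4 0" --pt "0.9 250 95 -4 0" --pt "0.9 274 104 -4 0" --pt "0.9 298 113 -4 0" --pt "0.9 322 122 -4 0" --pt "0.9 346 132 -4 0" --pt "0.9 370 141 -4 0" --pt "0.9 392 149 -4 0" --pt "0.9 408 155 -4 0" --pt "0.9 416 158 -4 0"

```text
time: 22.85
tool_pos: [0.4568, -0.0785, 0.1762]
tool_rot: [-2.216, 2.221, -0.009]
force: [-0.9, -0.2, -0.4]
gripper_width: 0.0239
```

play_rows --pt "0.9 3 0 0 0" --pt "0.9 4.5 0 8 0" --pt "0.9 4.5 0 22 0" --pt "0.9 4.5 0 42 0" --pt "0.9 4.5 0 62 0" --pt "0.9 4.5 0 82 0" --pt "0.9 4.5 0 100 0" --pt "0.9 4.5 0 113 0" --pt "0.9 4.5 0 122 0" --pt "0.9 4.5 0 126 0" --pt "0.9 4.5 0 127 0" --pt "0.9 4.5 0 127 0"

```text
time: 23.85
tool_pos: [0.4581, -0.0829, 0.0493]
tool_rot: [-2.216, 2.22, -0.01]
force: [0.0, -0.4, -0.5]
gripper_width: 0.0239
```

```bash
python3 z.py pics/z12.png
```

```text
[ 0.45814398 -0.08286771  0.04927938] 0.023869699726798598 [ 0.0418778  -0.40973422 -0.50044235]
```

View pics/z12.png

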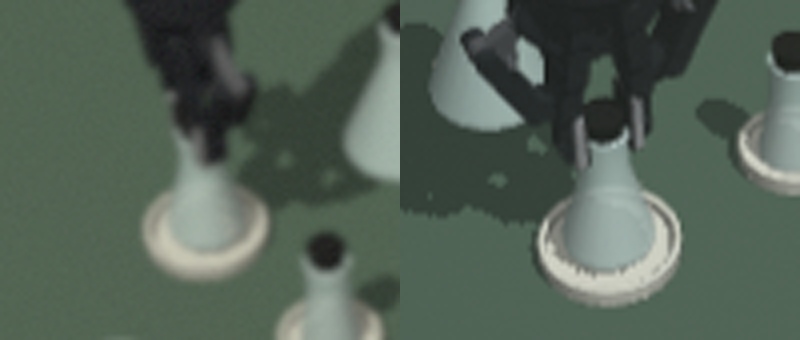

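play_rows --pt "0.9 0 0 2 0" --pt "0.9 0 0 4 0" --pt "0.9 0 0 6 0" --pt "0.9 0 0 7 0" --pt "0.9 0 0 7 0" --pt "0.9 0 0 7 0"

```text
time: 24.45
tool_pos: [0.4585, -0.083, 0.0429]
tool_rot: [-2.215, 2.22, -0.011]
force: [-0.5, -0.9, -1.3]
gripper_width: 0.0239
```

play_rows --pt "0.9 0 0 1.5 0" --pt "0.9 0 0 1.5 0" --pt "0.9 0 0 1.5 0"

```text
time: 24.7
tool_pos: [0.4588, -0.0831, 0.0423]
tool_rot: [-2.216, 2.219, -0.012]
force: [-1.8, -0.2, 5.8]
gripper_width: 0.0242
```

Contact. I release.

play_rows --pt "0.6 0 0 0 0" --pt "0.4 0 0 0 0" --pt "0 0 0 0 0" --pt "0 0 0 0 0" --pt "0 0 0 0 0" --pt "0 0 0 0 0" --pt "0 0 0 -10 0" --pt "0 0 0 -30 0" --pt "0 0 0 -55 0" --pt "0 0 0 -80 0" --pt "0 0 0 -105 0" --pt "0 0 0 -130 0" --pt "0 -20 0 -145 0" --pt "0 -50 0 -150 0" --pt "0 -85 4 -150 0" --pt "0 -110 7 -150 0" --pt "0 -125 9 -150 0" --pt "0 -125 9 -150 0" --pt "0 -125 9 -150 0"

```text
time: 26.28
tool_pos: [0.4484, 0.0426, 0.1919]
tool_rot: [-2.218, 2.217, -0.012]
force: [0.8, -0.0, 0.0]
gripper_width: 0.085
```

```bash
python3 chk.py medium .098 .457 -.0835;  python3 - <<'E'
from meas import *
o=arm.get_obs();T=pose('wrist',o); im=camera('wrist')[:,:,::-1]; cv2.imwrite('pics/wrist_l.png',im)
h=.114;g=(.4495,.0735);rc=proj('wrist',[*g,h-.006],T)[0]; b,ce,a=blob(im.max(2)<40,rc); print(rc,ce[::-1],fitcyl('wrist',ce,.0125,h-.012,h,g,T),a,o['tool_pos'],R.from_rotvec(o['tool_rot']).as_matrix())
E
```

```text
scene stopper xy [ 0.4553 -0.0813] area 45
side stopper xy [ 0.4575 -0.0863] area 93
tri (array([ 0.4574, -0.0836,  0.0921]), np.float64(0.0021352749772562477)) exp z 0.093 [0.4485 0.0416 0.1919] 26.3833
[232.1125 320.4236] [232.3932 320.4991] (array([0.4494, 0.0736]), 681.3190004467033) 529 [0.4485 0.0416 0.1919] [[-0.0019 -1.      0.009 ]
 [-1.      0.0019 -0.0016]
 [ 0.0016 -0.009  -1.    ]]
```

View pics/c_medium.png

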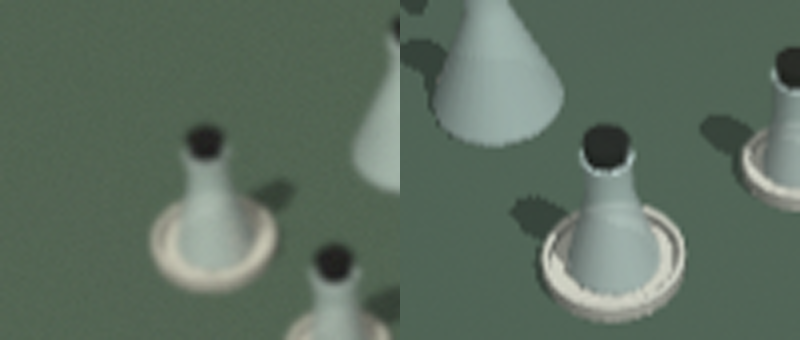

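View pics/wrist_l.png

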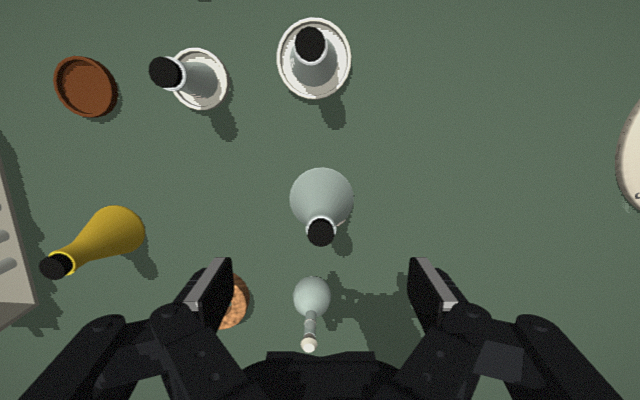

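The medium flask is centred within 1 mm. I descend on the largest flask.

play_rows --pt "0 -20 0 0 0" --pt "0 -32 0 0 0" --pt "0 -32 0 20 0" --pt "0 -32 0 45 0" --pt "0 -32 0 70 0" --pt "0 -32 0 93 0" --pt "0 -32 0 110 0" --pt "0 -32 0 122 0" --pt "0 -32 0 130 0" --pt "0 -32 0 135 0" --pt "0 -32 0 135 0" --pt "0 -32 0 135 0"

```text
time: 27.43
tool_pos: [0.4503, 0.0732, 0.0572]
tool_rot: [-2.214, 2.22, -0.012]
force: [0.5, -0.4, 0.5]
gripper_width: 0.0853
```

```bash
python3 z.py pics/z13.png
```

```text
[0.45028965 0.07319854 0.05719655] 0.08534791841778692 [ 0.45488905 -0.41647365  0.48536144]
```

View pics/z13.png

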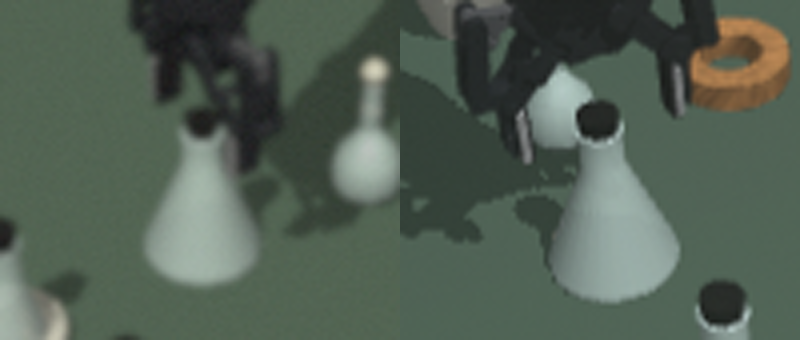

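play_rows --pt "0.5 0 0 0 0" --pt "0.9 0 0 0 0" --pt "0.9 0 0 0 0" --pt "0.9 0 0 0 0" --pt "0.9 0 0 0 0" --pt "0.9 0 0 0 0" --pt "0.9 0 0 0 0" --pt "0.9 0 0 0 0" --pt "0.9 0 0 -5 0" --pt "0.9 0 0 -12 0" --pt "0.9 0 0 -25 0" --pt "0.9 0 0 -45 0" --pt "0.9 0 0 -65 0" --pt "0.9 0 0 -85 0" --pt "0.9 0 0 -105 0" --pt "0.9 0 0 -120 0" --pt "0.9 0 0 -128 0" --pt "0.9 0 0 -130 0" --pt "0.9 0 0 -130 0" --squeeze 50

```text
time: 29.12
tool_pos: [0.449, 0.0736, 0.1877]
tool_rot: [-2.213, 2.219, -0.013]
force: [-0.0, -0.2, -2.4]
gripper_width: 0.0239
```

```bash
python3 z.py pics/z14.png;python3 -c "
from h import *
print(R.from_rotvec(arm.get_obs()['tool_rot']).as_matrix().round(4))"
```

```text
[0.44900889 0.07358296 0.18770345] 0.02389070604011489 [-0.04358704 -0.17500453 -2.40537403]
[[-0.0028 -1.      0.0087]
 [-1.      0.0027 -0.0015]
 [ 0.0015 -0.0087 -1.    ]]
```

View pics/z14.png

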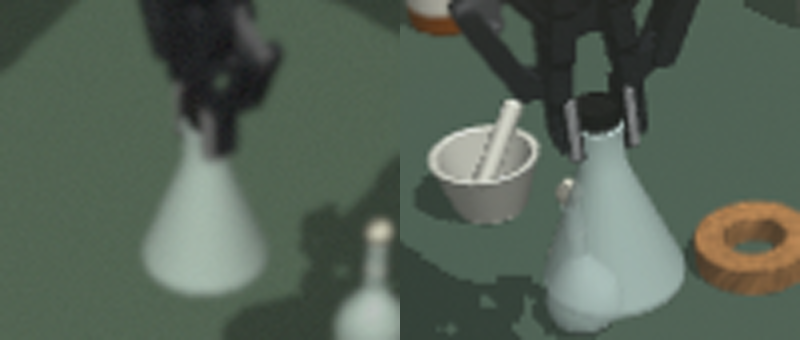

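play_rows --pt "0.9 6 0 -2 0" --pt "0.9 18 0 -2 0" --pt "0.9 36 0 -2 0" --pt "0.9 60 0 -2 0" --pt "0.9 85 0 -2 0" --pt "0.9 110 0 -2 0" --pt "0.9 135 0 -2 0" --pt "0.9 160 0 -2 0" --pt "0.9 185 0 -2 0" --pt "0.9 210 0 -2 0" --pt "0.9 235 0 -2 0" --pt "0.9 260 0 -2 0" --pt "0.9 285 0 -2 0" --pt "0.9 310 0 -2 0" --pt "0.9 335 0 -2 0" --pt "0.9 360 0 -2 0" --pt "0.9 385 0 -2 0" --pt "0.9 408 0 -2 0" --pt "0.9 425 0 -2 0" --pt "0.9 434 0 -2 0"

```text
time: 30.88
tool_pos: [0.4462, -0.3626, 0.1877]
tool_rot: [-2.213, 2.224, -0.007]
force: [-0.2, -0.1, -1.3]
gripper_width: 0.0239
```

play_rows --pt "0.9 5 -1 0 0" --pt "0.9 9 -2.5 0 0" --pt "0.9 9.5 -2.5 8 0" --pt "0.9 9.5 -2.5 22 0" --pt "0.9 9.5 -2.5 42 0" --pt "0.9 9.5 -2.5 62 0" --pt "0.9 9.5 -2.5 82 0" --pt "0.9 9.5 -2.5 98 0" --pt "0.9 9.5 -2.5 110 0" --pt "0.9 9.5 -2.5 117 0" --pt "0.9 9.5 -2.5 119 0" --pt "0.9 9.5 -2.5 119 0" --pt "0.9 9.5 -2.5 119 0"

```text
time: 31.97
tool_pos: [0.45, -0.3722, 0.0694]
tool_rot: [-2.214, 2.223, -0.01]
force: [0.1, 0.1, -0.5]
gripper_width: 0.0237
```

```bash
python3 z.py pics/z15.png
```

```text
[ 0.44999461 -0.37220436  0.06941911] 0.0236684962178292 [ 0.09540801  0.05990053 -0.51805178]
```

View pics/z15.png

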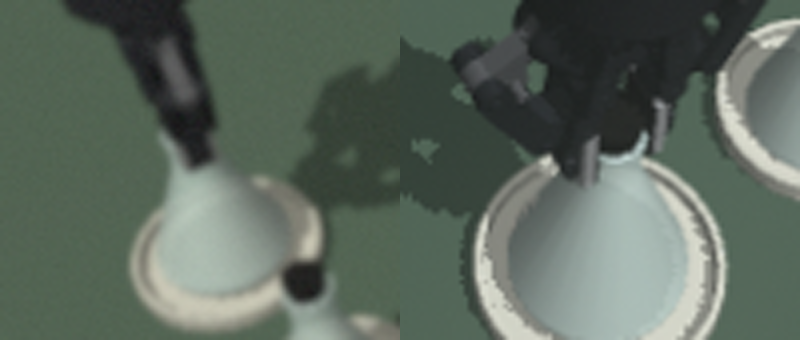

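play_rows --pt "0.9 0 0 2 0" --pt "0.9 0 0 4 0" --pt "0.9 0 0 6 0" --pt "0.9 0 0 7.5 0" --pt "0.9 0 0 7.5 0" --pt "0.9 0 0 7.5 0"

```text
time: 32.57
tool_pos: [0.4501, -0.3725, 0.0622]
tool_rot: [-2.213, 2.223, -0.011]
force: [-0.2, -0.1, -1.3]
gripper_width: 0.0238
```

play_rows --pt "0.9 0 0 1.5 0" --pt "0.9 0 0 1.5 0" --pt "0.9 0 0 1.5 0"

```text
time: 32.82
tool_pos: [0.4501, -0.3729, 0.062]
tool_rot: [-2.214, 2.223, -0.012]
force: [-1.1, 0.5, 5.2]
gripper_width: 0.024
```

Contact. I release and retreat.

play_rows --pt "0.6 0 0 0 0" --pt "0.4 0 0 0 0" --pt "0 0 0 0 0" --pt "0 0 0 0 0" --pt "0 0 0 0 0" --pt "0 0 0 0 0" --pt "0 0 0 -10 0" --pt "0 0 0 -30 0" --pt "0 0 0 -55 0" --pt "0 0 0 -80 0" --pt "0 0 0 -105 0" --pt "0 0 0 -130 0" --pt "0 -20 0 -145 0" --pt "0 -50 0 -150 0" --pt "0 -85 0 -150 0" --pt "0 -120 0 -150 0" --pt "0 -130 0 -150 0" --pt "0 -130 0 -150 0" --pt "0 -130 0 -150 0"

```text
time: 34.4
tool_pos: [0.4497, -0.2423, 0.2126]
tool_rot: [-2.215, 2.221, -0.014]
force: [-0.3, -0.8, 0.3]
gripper_width: 0.0851
```

```bash
python3 chk.py largest .118 .45 -.372; python3 - <<'E'
from meas import *
for k,h,g in [('large',.108,(.582,-.351)),('small',.088,(.584,-.064)),('medium',.098,(.457,-.083))]:
    r=[]
    for c in ['scene','side']:
        im=cv2.imread(f'pics/{c}_largest.png'); rc=proj(c,[*g,h-.006])[0]; b,ce,a=blob(im.max(2)<55,rc); r.append(ray(c,ce[::-1]))
    print(k,tri(r))
for c in ['scene','side']:
    for n in ['beaker','volumetric_flask']: print(c,n,[(round(q['p'],2),atz(c,q['pixel'],0)[:2]) for q in models.place_of(c,n)[:1]])
E
```

```text
scene stopper xy [ 0.4465 -0.3717] area 62
side stopper xy [ 0.4496 -0.3746] area 174
tri (array([ 0.4489, -0.3734,  0.1133]), np.float64(0.001689573457645512)) exp z 0.11299999999999999 [ 0.4496 -0.2432  0.212 ] 34.5
large (array([ 0.5817, -0.3539,  0.1022]), np.float64(0.00178670187111952))
small (array([ 0.576 , -0.0361,  0.1254]), np.float64(0.04722065725167247))
medium (array([ 0.5319, -0.099 ,  0.1975]), np.float64(0.02942808135562017))
scene beaker [(0.6, array([ 0.5862, -0.2181]))]
scene volumetric_flask [(0.87, array([0.449 , 0.2058]))]
side beaker [(0.56, array([0.4634, 0.1905]))]
side volumetric_flask [(0.75, array([0.4599, 0.2014]))]
```

View pics/c_largest.png

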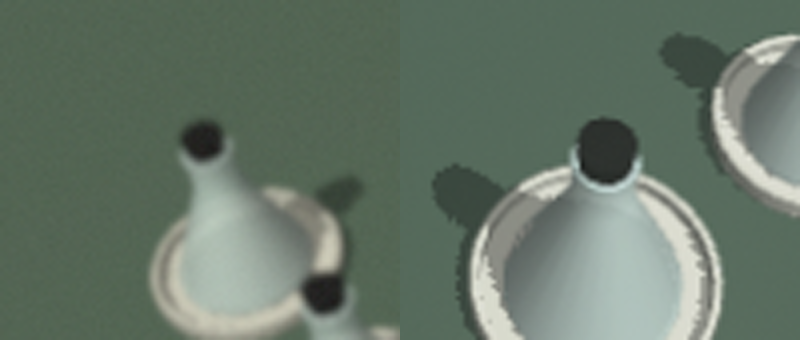

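View pics/side_largest.png

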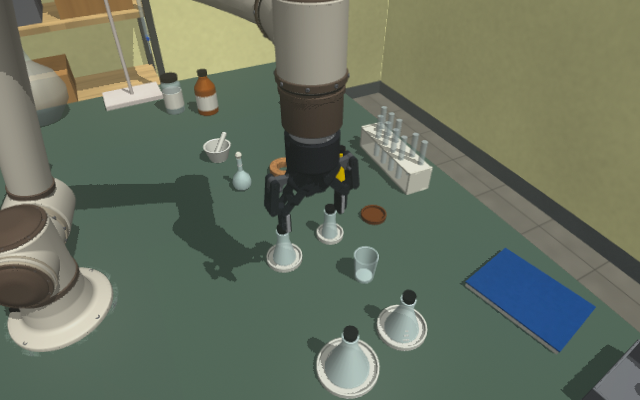

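All four flasks stand in their dishes; in this side view the small and medium are at about (330,225) and (284,245). The beaker (364,265) and volumetric flask (241,175) have not moved. The gripper is clear, with its tips above 0.24 m.

```bash
python3 -c "
from rig import arm
print(arm.get_obs()['qvel'].round(4)); print(arm.hand_in())"
```

```text
[ 0.0054 -0.0002 -0.0034 -0.0007  0.0009  0.0001]
the job is handed in; nothing more can be done
None
```

All four stoppered flasks stand upright in the dishes of their own size, and I handed the job in at about 34.6 s. No verdict comes back from the hand-in.

- **Method:** I gripped each flask by neck and stopper, lowered it until the base touched the dish floor, and then released it.
- **Positions after release:** measured from two views, the stoppers sit within about 3 mm of the dish centres (limit 13 mm). Their heights are within about 1 mm of what the dish floor requires.
- **Bystanders:** the beaker and volumetric flask look unmoved in the last side picture. At the end, the network's best beaker report in the side view landed near the volumetric flask. Its scene report was about 10 mm off, but lower in confidence than at the start.
- **Disagreement with the text:** the fingertips are about 25 mm short of the stated TCP. I saw this in the pictures before the first grasp and allowed for it.
- **Checks that failed:** in the last pictures the gripper confused the automatic re-measurement of the small and medium flasks. I relied on their earlier measurements and on the last side picture, which shows both standing in their dishes.
- **Camera agreement:** the scene and side cameras disagree by 2–5 mm throughout, so I used the average.

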